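Swap the worn gear on a printer drive unit

ROBOT

A 6-joint arm with a two-finger parallel gripper is mounted at the origin on the work surface. World frame = base frame: x ahead of the robot, y to its left, z up, the work surface at z = 0. Lengths are in m, angles in rad, forces in N, time in s.
With the tool pointing down it reaches from about 0.35 to 1 m from the base axis. Payload 7.1 kg.
Tool frame: the origin (TCP) lies between the finger pads; the fingertips stand 22 mm ahead of it and the grasp point (between the pads) lies 3 mm ahead of it; x points along the fingers, y is the direction in which the jaws open and shut, and the axes are right-handed (so a half turn about x gives the same grasp; the last joint's range is limited). The gripper opens to 85 mm and grips with 20 to 120 N. Pads are 22 mm wide; open, the fingers measure 114 mm over their backs; the gripper's body (76 mm by 85 mm) begins 54 mm behind the grasp point. The pads swing forward as they close: fully open they stand 13 mm farther back than shut.
Start: joints at [1.207, 0.423, 1.63, -0, 1.089, -0.019], TCP at [0.211, 0.588, 0.253] pointing down, gripper open.
Joint ranges: [-3, 3], [-0.9, 2.11], [0.09, 2.58], [-1.31, 4.45], [0.11, 2.69], [-2.54, 2.54]. Speed limits (rad/s): [2.39, 2.39, 3.01, 3.14, 3.14, 3.14].

INTERFACE

Orientations are given as a rotation vector (axis times angle).
In Python, from rig import manip gives the robot as it stands. The module is installed in compiled form; this text tells all that it offers. Calls block until the motion is done:
- manip.move_to(position, orientation): joint-space move of the TCP to a pose.
- manip.servo_line(position, orientation=None, rate=0.15): straight line of the TCP; orientation=None keeps the orientation; rate is the mean speed in m/s.
- manip.set_joints(angles): joint-space move.
- manip.command_gripper(opening, f_grip=None): finger opening in m; f_grip is the grip in N (None keeps the last); returns when the fingers have stopped.
- manip.hold(seconds).
- manip.solve_ik(position, orientation): joint angles nearest the present ones, or None.
- manip.camera(name): name is "side" or "top" or "wrist"; returns a dict with "image" (420x560x3 uint8, red, green, blue), "fx", "fy", "cx", "cy" (pixels), "k1" (the pictures are not rectified: a ray, as slopes to the right and down, at radius r is drawn at 1 + k1 r^2 times it, then the intrinsics apply), "cam_to_world" (4x4, takes a point from camera to world coordinates); the wrist camera has in their place "mount" (4x4, takes a point from camera to tool coordinates, whose origin is the TCP and whose axes are the tool frame's). Camera axes: x right, y down, z forward; pixel columns grow to the right and rows downward; lengths in m; the calibration is good to about 2 mm. A picture is of the moment at which its call begins: read the wrist's pose just before it. There is no depth.
A pose or a line that the arm cannot do raises manip.IKError and nothing moves.
- manip.sign_off(): hands the job in, once; it reports no verdict.
Readings, each from a call of its own:
- manip.get_time(): time.
- manip.get_joint_positions(): joint angles.
- manip.get_joint_vel(): joint speeds.
- manip.get_tau(): joint torques, N m.
- manip.get_position(): TCP position.
- manip.get_ee_rot(): TCP orientation.
- manip.get_contact_force(): force on the tool from outside, world axes, zero at the start.
- manip.get_torque(): the same for the moment, N m.
- manip.get_width(): finger opening in m.
Only numpy, scipy, OpenCV 4.12 (cv2) and the standard library are available. Lean on these libraries where they do the work, as an engineer would, in place of code of your own. Each camera call takes 0.05 s, during which the arm holds its last target.

TASK

Rebuild the printer drive on the blue base: first take the worn black gear off the shaft and put it in the red scrap tray. Then slide onto the shaft, one after another and each right down, the white gear, the orange spacer and the green pinion on top, both gears with their hub upward. Let go of everything at the end, and leave the circuit board and the jar where they are.

Things in the scene. Friction and masses are not known exactly. Their poses are not given: they have to be found in the camera images.
- drive_unit: Blue base plate 150 x 110 x 12 mm (x, y, z), fixed to the bench. Origin: centre of its underside, z up. Its steel shaft stands at x = -25 mm, y = 0, and a flat dark-metal motor with a brass centre, 46 mm in diameter with its top 27 mm above the bench, sits at x = +47 mm, y = 0.
- seat (a point): On the shaft's axis, on top of the aluminium seat (36 mm across, 20 mm above the bench) that the lowest gear rests on; axes as the drive unit's. The shaft is 14 mm thick, straight to 54 mm above this point, then tapering to a 4 mm tip at 66 mm. Parts slip on with 3 mm play all round. In the finished stack the undersides are 0 (white gear), 24 (spacer) and 44 mm (pinion) above this point.
- scrap_tray: Red open tray 150 x 140 x 30 mm (x, y, z), walls and floor 5 mm, fixed to the bench and empty at the start. Origin: centre of its underside, z up.
- worn_gear: Spur gear 66 mm across its teeth: a toothed disc 8 mm thick with a round hub 30 mm in diameter standing on it, 24 mm high overall, and a bore 20 mm in diameter right through. About 60 g. Origin: on its axis at its underside; z points up along the axis towards the hub. Black, some teeth missing. At the start it sits on the shaft, on the seat, hub up.
- new_gear: Spur gear 66 mm across its teeth: a toothed disc 8 mm thick with a round hub 30 mm in diameter standing on it, 24 mm high overall, and a bore 20 mm in diameter right through. About 60 g. Origin: on its axis at its underside; z points up along the axis towards the hub. White, all teeth whole. Lies on the bench hub up.
- spacer: Orange plain collar 36 mm in diameter, 20 mm high, with a 20 mm bore right through, standing on its end. About 50 g. Origin: on its axis at its underside as it stands, z up; both ends are alike.
- pinion: Small green spur gear 45 mm across its teeth: toothed disc 8 mm thick with a round hub 28 mm in diameter on it, 24 mm high overall, 20 mm bore right through. About 40 g. Origin: on its axis at its underside; z up towards the hub. Lies on the bench hub up.
- board: Bystander: small green circuit board 60 x 44 mm with parts up to 15 mm high, lying loose among the gears. Origin: centre of its underside.
- jar: Bystander: small amber jar with a dark cap, 40 mm in diameter, 48 mm high, loose and upright. Origin: centre of its underside.

How it is judged:
By the outcome, as a careful person would: the job done as asked, in the order asked, and still so for the second after the job is handed in, with the robot touching nothing.
It also fails if it takes over 115 s, if anything falls off the work surface, if the arm or the gripper's body presses on something with over 40 N, if the wrist force passes 120 N, or if a joint passes its speed limit or range.

## Working session

There is one attempt and no reset: what is moved stays moved. The work goes in short steps, each a Python script; the robot and the scene stay as the last script left them, time stands still between calls to the robot, and variables do not carry over. Pictures are saved under pics/ and viewed, and the job is handed in when it is done.

```bash
mkdir -p pics; python3 - <<'E'
from rig import manip
import cv2
for n in ("side","top","wrist"):
    c=manip.camera(n); cv2.imwrite(f"pics/{n}0.png",c["image"][:,:,::-1])
    print(n,{k:(v if not hasattr(v,'round') else v.round(4).tolist()) for k,v in c.items() if k!="image"})
print(manip.get_time(),manip.get_position(),manip.get_ee_rot(),manip.get_width())
E
```

```text
side {'fx': 393.8202693595775, 'fy': 393.8202693595775, 'cx': 276.8961434108411, 'cy': 199.69559006798792, 'k1': 0.03863409859672707, 'cam_to_world': [[-0.9949, -0.0781, 0.064, 0.5129], [-0.101, 0.7684, -0.632, 0.4715], [0.0002, -0.6352, -0.7724, 0.6352], [0.0, 0.0, 0.0, 1.0]]}
top {'fx': 501.5126792035393, 'fy': 501.5126792035393, 'cx': 279.9672326588596, 'cy': 210.76694325961842, 'k1': -0.006619131977582475, 'cam_to_world': [[0.0229, -0.9882, 0.1517, 0.3982], [-0.9997, -0.0221, 0.0069, -0.0242], [-0.0034, -0.1518, -0.9884, 1.1849], [0.0, 0.0, 0.0, 1.0]]}
wrist {'fx': 349.3040832073809, 'fy': 349.3040832073809, 'cx': 273.6367613311436, 'cy': 206.22448172947057, 'k1': -0.06072613781343144, 'mount': [[-0.0003, -0.2617, 0.9651, -0.1204], [1.0, -0.0007, 0.0002, 0.0003], [0.0006, 0.9651, 0.2617, -0.0661], [0.0, 0.0, 0.0, 1.0]]}
0.15 [0.2110742  0.58784503 0.25270488] [ 0.26962864  1.55404712 -0.27151644] 0.08557620890565024
```

View pics/side0.png

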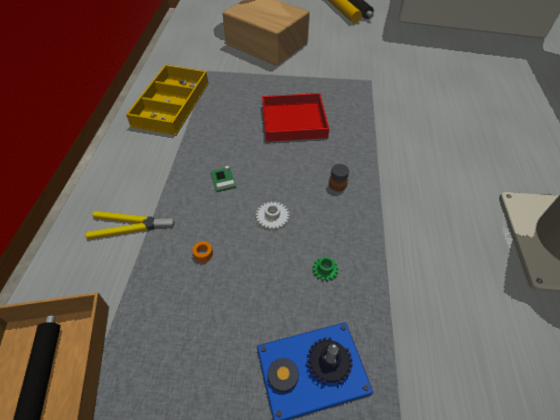

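View pics/top0.png

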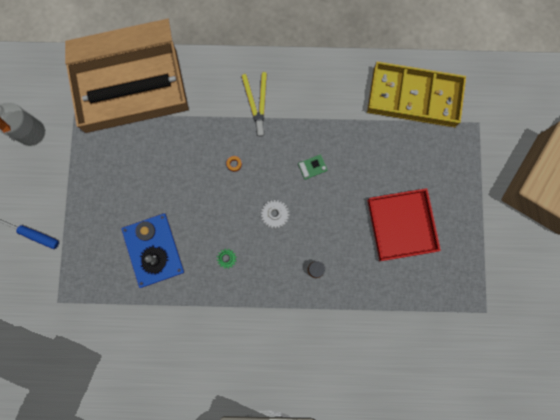

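View pics/wrist0.png

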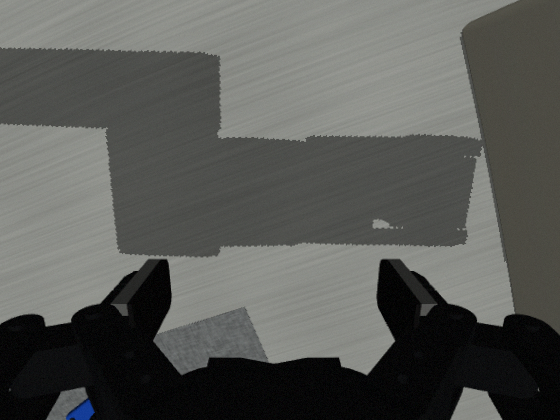

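The side view shows the tray (295,117), jar (339,178), board (223,178), white gear (272,214), spacer (203,252), pinion (325,268) and drive unit (314,370) with the worn gear at (330,362). The top view shows the same layout: unit (152,250), white gear (275,213), spacer (234,163), pinion (227,258) and tray (403,225). Next I'll triangulate coarsely from these two views.

```bash
cat > h.py <<'E'
import numpy as np, cv2
from scipy.spatial.transform import Rotation as R
from rig import manip
def shot(n,save=None):
    if n=="wrist":
        p=np.array(manip.get_position()); q=np.array(manip.get_ee_rot())
    c=manip.camera(n)
    if n=="wrist":
        T=np.eye(4);T[:3,:3]=R.from_rotvec(q).as_matrix();T[:3,3]=p
        c["cam_to_world"]=T@c["mount"]
    if save: cv2.imwrite(save,c["image"][:,:,::-1])
    return c
def rays(c,uv):
    uv=np.atleast_2d(np.asarray(uv,float))
    K=np.array([[c["fx"],0,c["cx"]],[0,c["fy"],c["cy"]],[0,0,1]])
    u=cv2.undistortPoints(uv[:,None],K,np.array([c["k1"],0,0,0.]),)[:,0]
    d=np.c_[u,np.ones(len(u))]@c["cam_to_world"][:3,:3].T
    return c["cam_to_world"][:3,3],d/np.linalg.norm(d,axis=1)[:,None]
def plane(c,uv,z):
    o,d=rays(c,uv); return o+d*((z-o[2])/d[:,2])[:,None]
def tri(obs):
    A=np.zeros((3,3));b=np.zeros(3);L=[]
    for c,uv in obs:
        o,d=rays(c,uv);d=d[0];P=np.eye(3)-np.outer(d,d);A+=P;b+=P@o;L.append((o,P))
    x=np.linalg.solve(A,b); return x,[float(np.linalg.norm(P@(x-o))) for o,P in L]
def project(c,X):
    X=np.atleast_2d(X);M=np.linalg.inv(c["cam_to_world"]);Y=X@M[:3,:3].T+M[:3,3]
    a=Y[:,:2]/Y[:,2:];r2=(a**2).sum(1,keepdims=True);a=a*(1+c["k1"]*r2)
    return a*[c["fx"],c["fy"]]+[c["cx"],c["cy"]]
def hsvmask(c,lo,hi):
    return cv2.inRange(cv2.cvtColor(c["image"],cv2.COLOR_RGB2HSV),np.array(lo),np.array(hi))
COL=dict(red=((0,170,60),(4,255,255)),orange=((7,190,110),(16,255,255)),green=((50,150,40),(75,255,255)),blue=((105,150,60),(125,255,255)),white=((0,0,175),(180,40,255)))
def blobs(c,col,amin=60):
    m=hsvmask(c,*COL[col]);n,l,s,ce=cv2.connectedComponentsWithStats(m)
    return [(int(s[i,4]),ce[i].round(1).tolist(),s[i,:4].tolist()) for i in range(1,n) if s[i,4]>=amin]
def down(ang): # tool x down, jaw axis (y) at yaw ang
    y=np.array([np.cos(ang),np.sin(ang),0]);x=np.array([0,0,-1.]);z=np.cross(x,y)
    return R.from_matrix(np.c_[x,y,z]).as_rotvec()
E
python3 - <<'E'
from h import *
cs=shot("side");ct=shot("top")
for c,n in((cs,"side"),(ct,"top")):
    for k in COL: print(n,k,blobs(c,k))
print(R.from_rotvec(manip.get_ee_rot()).as_matrix().round(3))
E
```

```text
side red [(21052, [54.0, 85.5], [0, 0, 163, 256]), (2731, [294.2, 117.0], [262, 93, 67, 48])]
side orange []
side green [(377, [325.1, 268.6], [313, 257, 25, 24])]
side blue [(5193, [312.0, 374.0], [257, 323, 116, 97])]
side white [(250, [273.0, 215.6], [258, 203, 29, 24])]
top red [(3728, [402.9, 224.5], [368, 190, 72, 70])]
top orange []
top green []
top blue [(1993, [153.0, 250.8], [122, 214, 62, 73]), (371, [37.4, 236.5], [17, 226, 41, 22])]
top white []
[[-0.     0.338  0.941]
 [-0.001  0.941 -0.338]
 [-1.    -0.001 -0.   ]]
```

```bash
python3 - <<'E'
from h import *
cs=shot("side");ct=shot("top")
P=dict(tray=((294.2,117),(402.9,224.5)),jar=((340,170),(316,268)),board=((223,178),(313,167)),white=((272,211),(274.5,212.5)),spacer=((203,250),(234,163)),pinion=((326,265),(226.5,257.5)),tip=((334,346),(147,259.5)),worn=((331,359),(152.5,260)),motor=((283.5,374),(146,231)))
for k,(a,b) in P.items():
    x,e=tri([(cs,a),(ct,b)]);print(k,x.round(4),np.round(e,4))
# base corners
for c,n in((cs,"side"),(ct,"top")):
    m=hsvmask(c,*COL["blue"]);cn=max(cv2.findContours(m,0,1)[0],key=cv2.contourArea);
    w=plane(c,cn[:,0],0.012)[:,:2].astype(np.float32)*1000
    r=cv2.minAreaRect(w);print(n,r)
    m=hsvmask(c,*COL["red"]);cn=sorted(cv2.findContours(m,0,1)[0],key=cv2.contourArea)[-2 if n=="side" else -1];
    print("tray",cv2.minAreaRect(plane(c,cn[:,0],0.03)[:,:2].astype(np.float32)*1000))
def up(c,x0,y0,w,h,f): 
    return cv2.resize(c["image"][y0:y0+h,x0:x0+w,::-1],None,fx=f,fy=f,interpolation=cv2.INTER_CUBIC)
cv2.imwrite("pics/s1.png",up(cs,240,310,140,105,5)); cv2.imwrite("pics/t1.png",up(ct,110,205,100,75,7))
E
```

```text
tray [ 0.5503 -0.3059  0.0124] [0.0016 0.0016]
jar [ 0.4423 -0.1     0.0491] [0.0018 0.0018]
board [ 0.6877 -0.0932  0.0047] [0.0002 0.0002]
white [ 0.5717 -0.0032  0.0188] [0.0011 0.0011]
spacer [0.6894 0.0967 0.0145] [0.0017 0.0017]
pinion [0.4632 0.1061 0.016 ] [0.0017 0.0017]
tip [0.4531 0.2726 0.0827] [0.0004 0.0004]
worn [0.4533 0.2737 0.0328] [0.001 0.001]
motor [0.5215 0.2972 0.0166] [0.001 0.001]
side ((477.8343811035156, 283.58349609375), (148.8881072998047, 109.70458221435547), 20.57866668701172)
tray ((547.84521484375, -289.5132141113281), (149.08905029296875, 168.22528076171875), 10.719839096069336)
top ((478.973388671875, 281.30792236328125), (147.15768432617188, 107.45792388916016), 20.648670196533203)
tray ((550.6905517578125, -302.465576171875), (146.0364227294922, 140.4382781982422), 10.849419593811035)
```

View pics/s1.png

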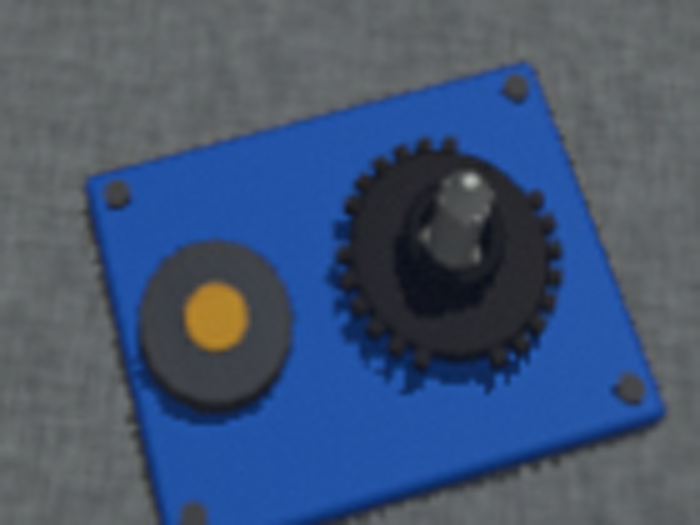

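View pics/t1.png

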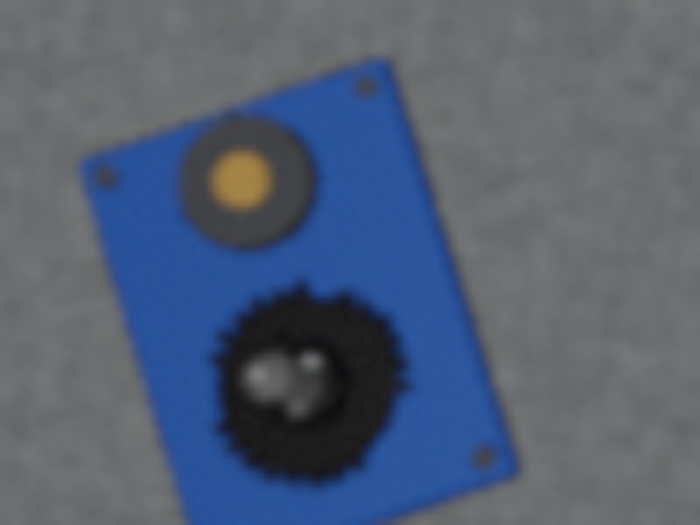

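The base fits (478.4, 282.4) mm at yaw 20.6°, which puts the shaft at about (455, 273.6) mm. The tip triangulates to (453, 273, 83) mm, so they agree. Next I'll look with the wrist camera from two places.

```bash
python3 - <<'E'
from h import *
q=down(np.pi/2)
for n,p in dict(sh=(.455,.2736,.06),wh=(.5717,-.0032,.035),sp=(.689,.097,.03),pi=(.463,.106,.035),tr=(.548,-.30,.05)).items():
    j=manip.solve_ik(np.array(p),q);j2=manip.solve_ik(np.array(p)+[0,0,.15],q);print(n,None if j is None else np.round(j,2),None if j2 is None else np.round(j2,2))
t=manip.get_time()
import pickle
S=[]
for i,d in enumerate(((-.03,-.04),(.02,.05))):
    manip.move_to([.455+d[0],.2736+d[1],.25],q)
    c=shot("wrist",f"pics/w1_{i}.png");S.append(c)
pickle.dump(S,open("s_shaft.pkl","wb"))
print(manip.get_time()-t, manip.get_position(),manip.get_joint_vel())
E
```

```text
sh [ 0.52  0.59  1.93 -0.    0.62 -1.05] [ 0.52  0.34  1.87 -0.    0.93 -1.05]
wh [-0.03  0.67  1.84 -0.    0.62 -1.6 ] [-0.03  0.43  1.8  -0.    0.91 -1.6 ]
sp [ 0.12  0.8   1.55 -0.    0.79 -1.45] [ 0.12  0.61  1.51 -0.    1.03 -1.45]
pi [ 0.2   0.6   2.06 -0.    0.49 -1.37] [ 0.2   0.31  2.01 -0.    0.83 -1.37]
tr [-0.52  0.7   1.72  0.    0.72 -2.09] [-0.52  0.48  1.67  0.    0.99 -2.09]
2.125 [0.47419551 0.3238497  0.24935814] [-0.01768178 -0.02029364  0.02010778 -0.00078859  0.00087831 -0.00075074]
```

View pics/w1_0.png

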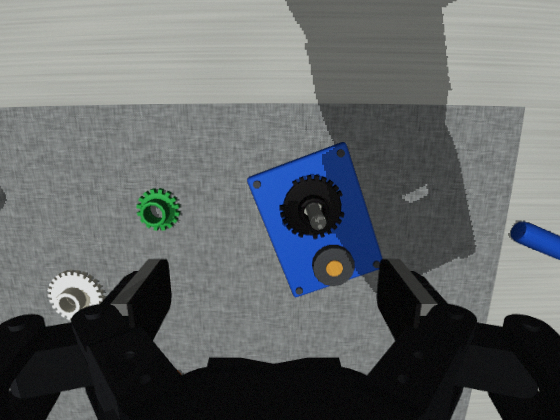

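View pics/w1_1.png

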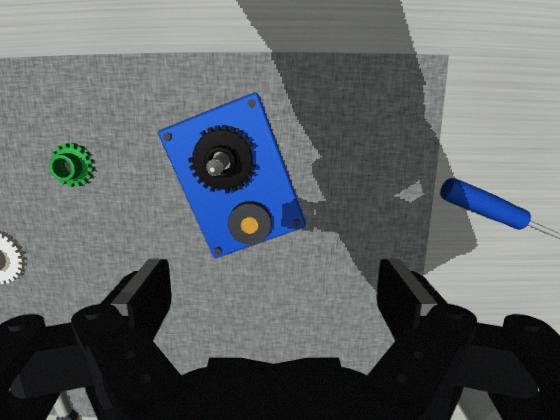

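Wrist view 0 shows the worn gear at (312,207) with the shaft tip near (320,224). View 1 shows the gear at (222,158) and the tip near (214,168). The pinion and white gear are also visible. I'll zoom in to get the tip and gear centre.

```bash
python3 - <<'E'
from h import *
import pickle
S=pickle.load(open("s_shaft.pkl","rb"))
o=[]
for c,(x,y) in zip(S,((240,140),(155,90))):
    im=c["image"][y:y+150,x:x+150,::-1].astype(float); im=255*(im/255)**.6
    o.append(cv2.resize(im.astype(np.uint8),None,fx=2.6,fy=2.6,interpolation=cv2.INTER_CUBIC))
cv2.imwrite("pics/w1z.png",np.hstack(o))
H=[]
for c in S:
    m=hsvmask(c,(0,0,0),(180,255,45)); 
    bl=cv2.morphologyEx(hsvmask(c,*COL["blue"]),cv2.MORPH_CLOSE,np.ones((3,3)))
    cn=max(cv2.findContours(bl,0,1)[0],key=cv2.contourArea); hull=cv2.convexHull(cn)
    for z in (.012,.010):
        w=plane(c,hull[:,0],z)[:,:2].astype(np.float32)*1000; print("base",z,cv2.minAreaRect(w))
    ap=cv2.approxPolyDP(hull,6,True)[:,0];print(ap.tolist());H.append(ap)
    # gear: not-blue within hull, nearly black
    r=np.zeros_like(m);cv2.fillConvexPoly(r,hull,255)
E
```

```text
base 0.012 ((476.3529968261719, 282.5903625488281), (149.20323181152344, 108.71077728271484), 20.712678909301758)
base 0.01 ((477.0075378417969, 282.8592834472656), (150.03570556640625, 109.31731414794922), 20.712677001953125)
[[345, 143], [381, 259], [377, 269], [294, 296], [247, 179]]
base 0.012 ((476.88970947265625, 283.6034240722656), (148.240234375, 108.84891510009766), 20.587182998657227)
base 0.01 ((477.2711181640625, 283.372314453125), (149.0689697265625, 109.4573974609375), 20.58721160888672)
[[256, 93], [305, 225], [214, 257], [158, 132]]
```

View pics/w1z.png

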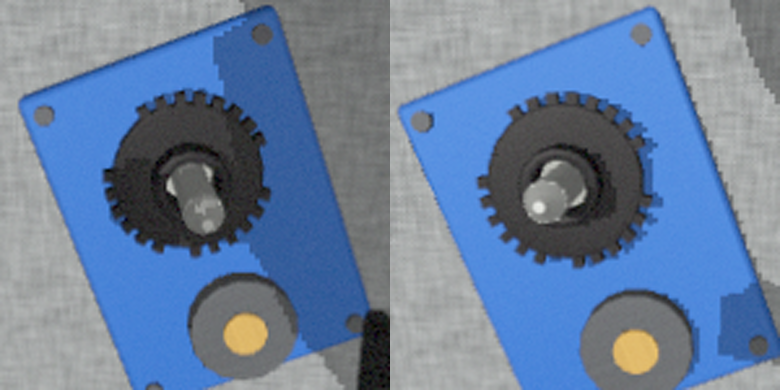

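```bash
python3 - <<'E'
from h import *
import pickle
S=pickle.load(open("s_shaft.pkl","rb"))
f=lambda v,x,y:((v[0]+.5)/2.6-.5+x,(v[1]+.5)/2.6-.5+y)
for n,a,b in (("tip",(207,226),(148,208)),("hubtop",(188,186),(170,184)),("motor",(244.5,334),(245.5,351))):
    x,e=tri([(S[0],f(a,240,140)),(S[1],f(b,155,90))]);print(n,x.round(4),np.round(e,4))
# expected tip/hub at fixed height
for z,a,b in ((.086,(207,226),(148,208)),(.044,(188,186),(170,184)),(.027,(244.5,334),(245.5,351))):
    print(z,plane(S[0],f(a,240,140),z).round(4),plane(S[1],f(b,155,90),z).round(4))
# gear disc outline: not-blue, dark, largest comp
for c,(x,y) in zip(S,((312,205),(222,158))):
    hs=cv2.cvtColor(c["image"],cv2.COLOR_RGB2HSV); m=((hs[...,1]<110)|(hs[...,2]<30)).astype(np.uint8)
    k=np.zeros_like(m);cv2.circle(k,(x,y),36,1,-1);m&=k
    n,l,s,ce=cv2.connectedComponentsWithStats(m);cn=max(cv2.findContours(m,0,1)[0],key=cv2.contourArea)
    w=plane(c,cn[:,0],.026)[:,:2].astype(np.float32);print(s[1:].max(0),cv2.minEnclosingCircle(w))
E
```

```text
tip [0.4545 0.274  0.0856] [0.0001 0.0001]
hubtop [0.4542 0.2733 0.0364] [0.0008 0.0008]
motor [0.5217 0.2996 0.0259] [0.0002 0.0002]
0.086 [[0.4545 0.2739 0.086 ]] [[0.4544 0.2741 0.086 ]]
0.044 [[0.4528 0.272  0.044 ]] [[0.4524 0.2749 0.044 ]]
0.027 [[0.5214 0.2993 0.027 ]] [[0.5211 0.2998 0.027 ]]
[ 280  175   64   63 2814] ((0.4534730911254883, 0.27406537532806396), 0.03370385989546776)
[ 189  126   67   66 3066] ((0.4540730118751526, 0.27433571219444275), 0.03335075080394745)
```

The tip measures 85.6 mm high against 86 expected, and the motor is 71.6 mm from the shaft against 72. The gear outline centres at (454, 274) mm with 33.5 mm radius. That's consistent, so I'll grasp the worn gear by its hub.

```bash
python3 - <<'E'
from h import *
q=down(np.pi/2)
manip.command_gripper(.055,40)
manip.move_to([.4542,.2741,.15],q)
f0=np.array(manip.get_contact_force())
manip.servo_line([.4542,.2741,.0545],rate=.08)
f1=np.array(manip.get_contact_force())
manip.command_gripper(.0,40)
f2=np.array(manip.get_contact_force())
print(manip.get_width(),f0.round(1),f1.round(1),f2.round(1),manip.get_position(),manip.get_time())
shot("wrist","pics/w2.png");shot("side","pics/s2.png")
E
```

```text
0.02760460394490006 [0.1 0.4 0.3] [-0.5 -0.5  0.1] [-0.  -0.2  3.7] [0.45451004 0.27429786 0.0552265 ] 5.1083
```

View pics/w2.png

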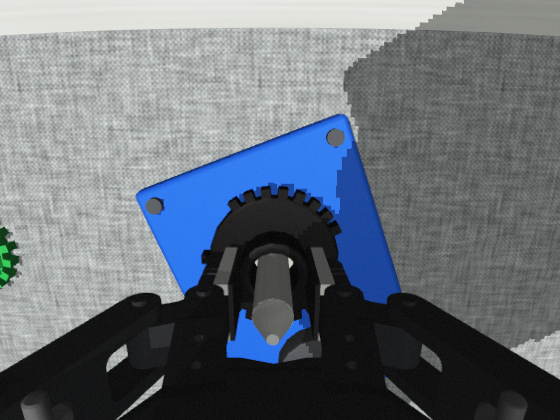

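The wrist view shows the pads on both sides of the hub and the shaft clear between them, tip near (272,340). The gripper stopped at 27.6 mm. There is about 3.7 N upward, so the fingertips are probably just touching the disc. I'll lift and look.

```bash
python3 - <<'E'
from h import *
manip.servo_line([.4542,.2741,.15],rate=.08)
print(manip.get_width(),manip.get_contact_force())
manip.servo_line([.4542,.2741,.20],rate=.15)
print(manip.get_width(),manip.get_contact_force(),manip.get_position(),manip.get_time())
shot("wrist","pics/w3.png");shot("side","pics/s3.png")
E
```

```text
0.02781809034841103 [ 0.04569747 -1.4497936  -0.16949921]
0.02752549744076599 [-0.73982418 -0.33185463 -0.61051422] [0.45402547 0.27399946 0.19967139] 7.0333
```

View pics/w3.png

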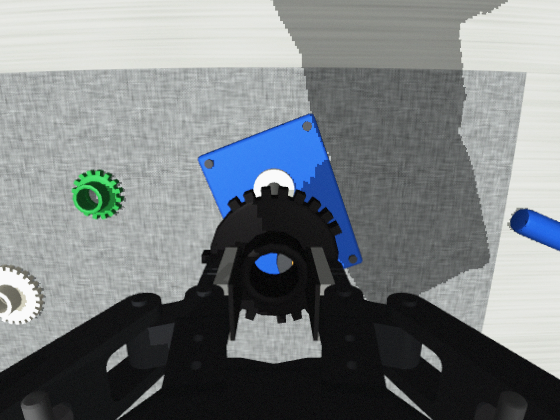

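View pics/s3.png

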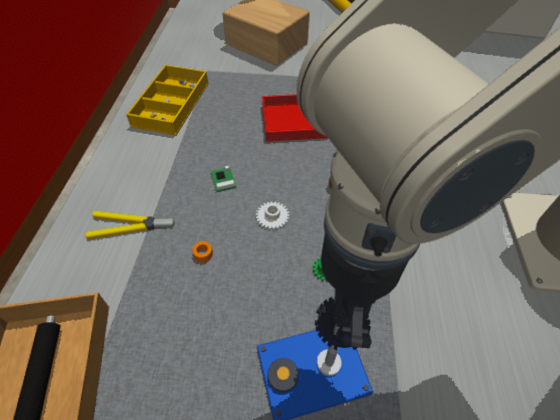

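The worn gear is off the shaft and level in the grip, hub ring at (273,262). The bare shaft and white seat show at (274,184). I'll check the tray corners from the two fixed views, then carry the gear over.

```bash
python3 - <<'E'
from h import *
cs=shot("side");ct=shot("top")
for n in("side0","top0"):
    im=cv2.imread(f"pics/{n}.png")[:,:,::-1]; c=cs if n=="side0" else ct; c["image"]=np.ascontiguousarray(im)
    m=hsvmask(c,*COL["red"]);cn=sorted(cv2.findContours(m,0,1)[0],key=cv2.contourArea)[-2 if n=="side0" else -1]
    print(n,cv2.approxPolyDP(cv2.convexHull(cn),3,True)[:,0].tolist())
E
```

```text
side0 [[320, 95], [328, 126], [326, 137], [266, 139], [263, 96]]
top0 [[426, 190], [439, 249], [380, 259], [368, 200]]
```

```bash
python3 - <<'E'
from h import *
cs=shot("side");ct=shot("top")
C=[]
for a,b in (((263,95),(427,190)),((321,94),(439,249)),((328.5,126),(380,259)),((264.5,128),(368,199.5))):
    x,e=tri([(cs,a),(ct,b)]);C.append(x);print(x.round(4),np.round(e,4))
print(np.mean(C,0).round(4),[round(float(np.linalg.norm(C[i][:2]-C[(i+1)%4][:2])),4) for i in range(4)])
t=np.mean(C,0); q=down(np.pi/2)
manip.move_to([t[0],t[1],.2],q)
print(manip.get_time(),manip.get_width())
shot("wrist","pics/w4.png")
E
```

```text
[ 0.6321 -0.3588  0.0325] [0.0002 0.0002]
[ 0.4906 -0.3839  0.029 ] [0.0041 0.0041]
[ 0.467  -0.246   0.0407] [0.001 0.001]
[ 0.6077 -0.2189  0.0444] [0.0036 0.0036]
[ 0.5493 -0.3019  0.0366] [0.1437, 0.1399, 0.1433, 0.142]
9.4333 0.027807162707143555
```

View pics/w4.png

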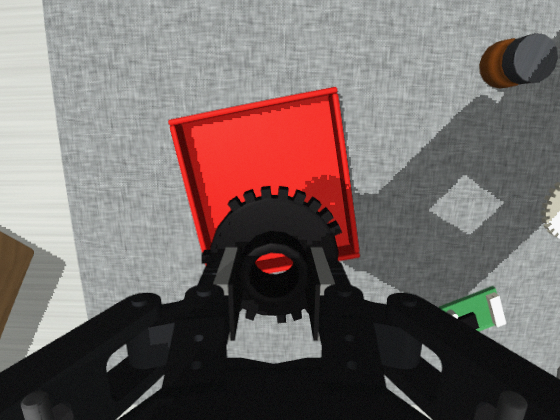

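The gear hangs over the red tray, with rim corners at (170,122), (336,90) and (357,257). The rim height averages 37 mm against 30 expected. That's rough but usable, because the wrist force will show floor contact. I'll lower and release.

```bash
python3 - <<'E'
from h import *
import pickle
q=down(np.pi/2);x,y=.5493,-.3019
f0=np.array(manip.get_contact_force())
manip.servo_line([x,y,.06],rate=.15)
for z in (.052,.047,.044,.042):
    manip.servo_line([x,y,z],rate=.05); f=np.array(manip.get_contact_force())-f0; print(z,f.round(1))
    if f[2]>3: break
manip.command_gripper(.055)
manip.servo_line([x,y,.15],rate=.2)
manip.move_to([.5717-.04,-.0032-.03,.22],q); shot("wrist","pics/w5a.png")
S=[shot("wrist")]
manip.move_to([.5717+.02,-.0032+.05,.22],q); S.append(shot("wrist","pics/w5b.png"))
pickle.dump(S,open("s_white.pkl","wb"));shot("side","pics/s5.png")
print(manip.get_time(),manip.get_width())
E
```

```text
0.052 [ 0.2  0.2 -1.2]
0.047 [-0.1  0.7 -0.1]
0.044 [ 0.7  0.8 -0.8]
0.042 [1.5 0.3 0. ]
14.4583 0.05507119297959081
```

View pics/w5a.png

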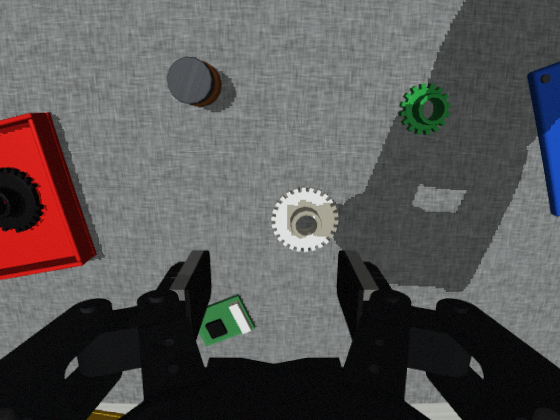

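View pics/w5b.png

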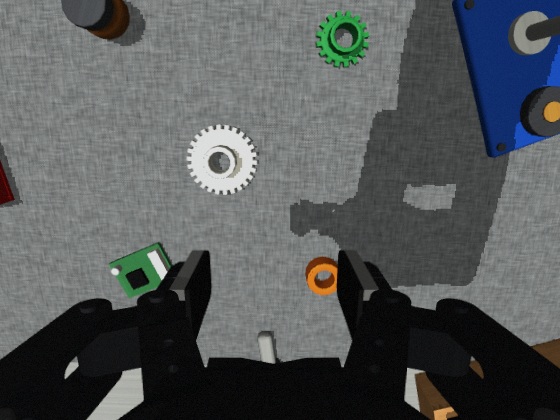

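View pics/s5.png

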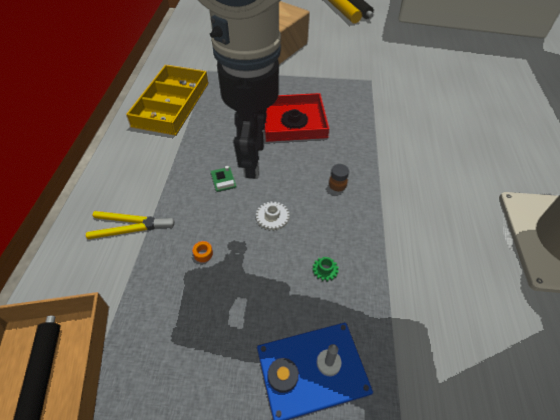

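The worn gear lies flat in the tray: side view (294,118), wrist view a (15,200). The white gear is at (304,219) in view a and (222,160) in b. The pinion is at (425,108) in a and (343,39) in b, and the spacer at (323,276) in b. I'll measure the white gear from both views.

```bash
python3 - <<'E'
from h import *
import pickle
S=pickle.load(open("s_white.pkl","rb"))
o=[]
for c,(x,y) in zip(S,((260,175),(177,115))):
    o.append(cv2.resize(c["image"][y:y+90,x:x+90,::-1],None,fx=4.4,fy=4.4,interpolation=cv2.INTER_CUBIC))
    hs=cv2.cvtColor(c["image"],cv2.COLOR_RGB2HSV); print(hs[y+45,x+5:x+85:6].tolist())
cv2.imwrite("pics/w5z.png",np.hstack(o))
E
```

```text
[[70, 6, 120], [90, 5, 158], [75, 2, 223], [120, 1, 220], [24, 32, 167], [26, 31, 163], [75, 7, 73], [120, 7, 77], [60, 11, 67], [26, 26, 164], [28, 29, 167], [25, 29, 168], [28, 35, 125], [100, 10, 74]]
[[90, 6, 122], [90, 1, 206], [60, 1, 220], [45, 2, 222], [45, 2, 221], [30, 10, 74], [75, 7, 75], [90, 2, 125], [75, 3, 204], [25, 35, 94], [40, 4, 214], [90, 1, 222], [38, 6, 177], [80, 6, 135]]
```

View pics/w5z.png

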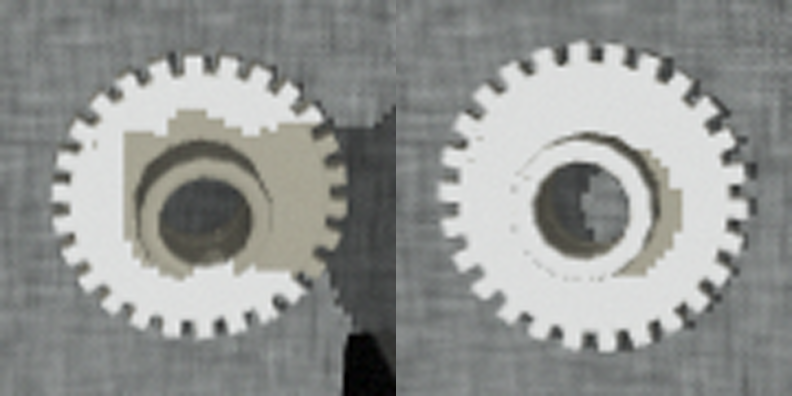

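```bash
python3 - <<'E'
from h import *
import pickle
S=pickle.load(open("s_white.pkl","rb"))
f=lambda v,x,y:((v[0]+.5)/4.4-.5+x,(v[1]+.5)/4.4-.5+y)
a,b=f((206,221),260,175),f((186.5,209.5),177,115)
x,e=tri([(S[0],a),(S[1],b)]);print("bore top",x.round(4),np.round(e,4))
print(plane(S[0],a,.024).round(4),plane(S[1],b,.024).round(4))
for c,(x,y) in zip(S,((304,219),(222,160))):
    m=hsvmask(c,(0,0,158),(180,60,255));k=np.zeros_like(m);cv2.circle(k,(x,y),38,255,-1);m&=k
    cn=max(cv2.findContours(m,0,1)[0],key=cv2.contourArea)
    (u,v),r=cv2.minEnclosingCircle(plane(c,cn[:,0],.008)[:,:2].astype(np.float32)*1000);print("disc",u,v,r)
    print(cv2.fitEllipse(cv2.convexHull(cn)))
E
```

```text
bore top [ 0.5702 -0.0027  0.0228] [0. 0.]
[[ 0.5698 -0.0028  0.024 ]] [[ 0.57   -0.0025  0.024 ]]
disc 570.4149169921875 -3.073180675506592 33.789344787597656
((304.556640625, 219.46597290039062), (64.28382110595703, 66.65786743164062), 72.38475036621094)
disc 570.293701171875 -2.8629207611083984 33.799869537353516
((221.14382934570312, 159.30426025390625), (68.96654510498047, 71.58759307861328), 136.9644775390625)
```

The bore top triangulates to (570.2, -2.7, 22.8) mm against z = 24 expected, and the disc outlines agree within 0.5 mm. I'll pick it up and bring it over the shaft.

```bash
python3 - <<'E'
from h import *
q=down(np.pi/2);x,y=.5702,-.0028
manip.move_to([x,y,.10],q)
manip.servo_line([x,y,.0375],rate=.08)
f0=np.array(manip.get_contact_force())
manip.command_gripper(0,40)
print(manip.get_width(),(np.array(manip.get_contact_force())-f0).round(1),manip.get_position())
manip.servo_line([x,y,.18],rate=.15)
manip.move_to([.4545,.274,.18],q)
print(manip.get_width(),manip.get_position(),manip.get_time())
shot("wrist","pics/w6.png");shot("side","pics/s6.png")
E
```

```text
0.02719260889334026 [-0.6  1.8  5.7] [ 0.57064065 -0.00281685  0.03829531]
0.027239764271188585 [0.45495102 0.27341448 0.17981967] 18.5917
```

View pics/w6.png

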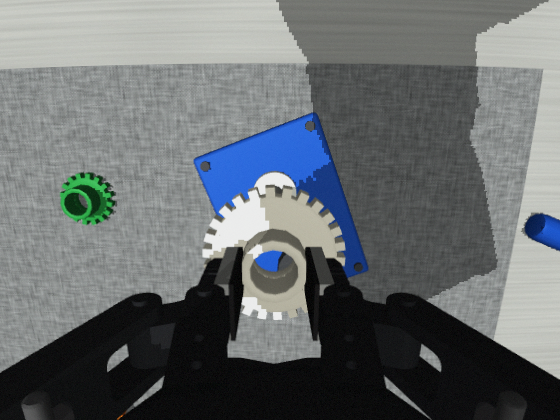

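View pics/s6.png

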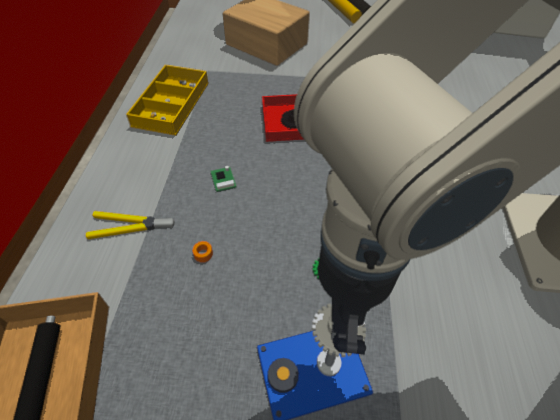

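The white gear is held hub up, bore at (274,265), with the seat visible at (274,184). I'll compare the held bore with the tool axis, then lower in steps with a force guard.

```bash
cat >> h.py <<'E'
def insert(x,y,zs,fmax=8):
    f0=np.array(manip.get_contact_force())
    for z in zs:
        manip.servo_line([x,y,z],rate=.06); manip.hold(.05)
        f=np.array(manip.get_contact_force())-f0;p=np.array(manip.get_position())
        print(z,f.round(1),p.round(4))
        if f[2]>fmax: return False
    return True
E
python3 - <<'E'
from h import *
c=manip.camera("wrist")
c["cam_to_world"]=c["mount"]
print(project(c,[[.014,0,0],[.014,0,.01],[.014,0,-.01],[.014,.01,0],[.014,-.01,0]]).round(1))
im=c["image"][215:305,215:335,::-1];cv2.imwrite("pics/w6z.png",cv2.resize(im,None,fx=6,fy=6,interpolation=cv2.INTER_CUBIC))
E
```

```text
[[273.  273.9]
 [273.1 295. ]
 [273.  251.9]
 [296.7 273.9]
 [249.3 273.9]]
```

View pics/w6z.png

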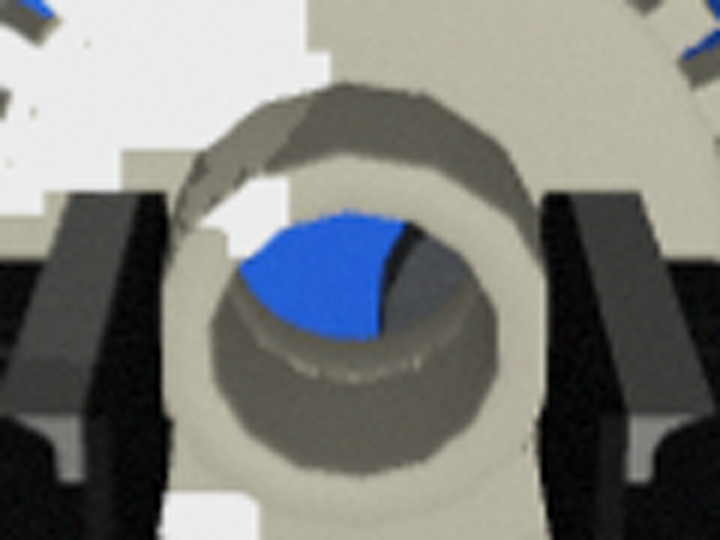

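The bore is centred at (274,272) against (273,273.9) predicted, so it is off by under 1 mm. I'll insert it.

```bash
python3 - <<'E'
from h import *
print(insert(.455,.2742,[.13,.12,.11,.10,.085,.07,.062,.059,.0575,.0565],6),manip.get_width(),manip.get_time())
shot("wrist","pics/w7.png");shot("side","pics/s7.png")
E
```

```text
0.13 [ 0.3 -1.1 -0.6] [0.4553 0.2744 0.1304]
0.12 [-0.1  0.1  0.2] [0.4548 0.2741 0.1197]
0.11 [ 0.3 -1.  -1.1] [0.4548 0.2741 0.1097]
0.1 [ 1.  -1.2  0.8] [0.4549 0.2741 0.0997]
0.085 [0.1 0.3 0.2] [0.4549 0.2741 0.0847]
0.07 [ 0.6 -0.8 -0.5] [0.4549 0.2741 0.0697]
0.062 [-0.3 -1.  -1.1] [0.4549 0.2741 0.0618]
0.059 [ 0.4 -0.2  0.1] [0.455  0.2742 0.059 ]
0.0575 [-2.5 -1.3  8.9] [0.4552 0.2743 0.0583]
False 0.02714798295377863 22.7083
```

View pics/w7.png

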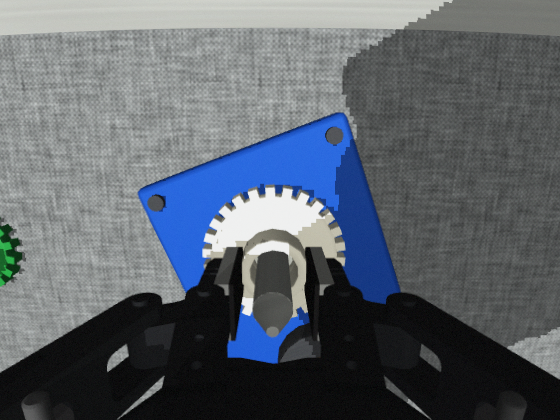

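First contact came at TCP z = 58.3 mm, which is 20 + 38.3 as held on the bench, so the gear is down on the seat. I'll release it and view the spacer.

```bash
python3 - <<'E'
from h import *
import pickle
q=down(np.pi/2)
manip.command_gripper(.055)
manip.servo_line([.455,.2742,.18],rate=.2)
S=[]
for i,d in enumerate(((-.04,-.04),(.02,.04))):
    manip.move_to([.689+d[0],.097+d[1],.2],q); S.append(shot("wrist",f"pics/w8_{i}.png"))
pickle.dump(S,open("s_sp.pkl","wb"));shot("side","pics/s8.png")
for c in S:
    print(blobs(c,"orange"))
print(manip.get_time())
E
```

```text
[(677, [317.1, 233.0], [299, 216, 38, 35])]
[(268, [228.9, 170.8], [207, 147, 40, 40]), (153, [225.1, 164.3], [213, 153, 27, 27])]
25.7083
```

View pics/w8_0.png

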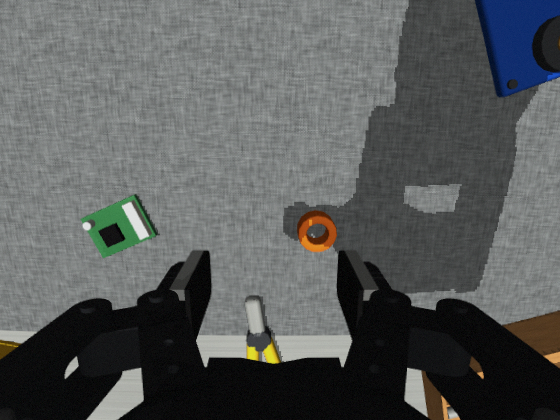

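View pics/w8_1.png

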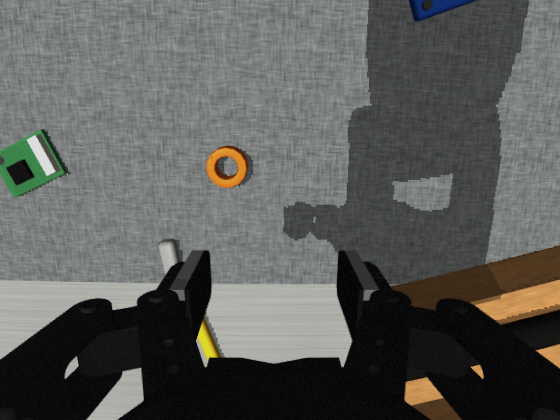

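View pics/s8.png

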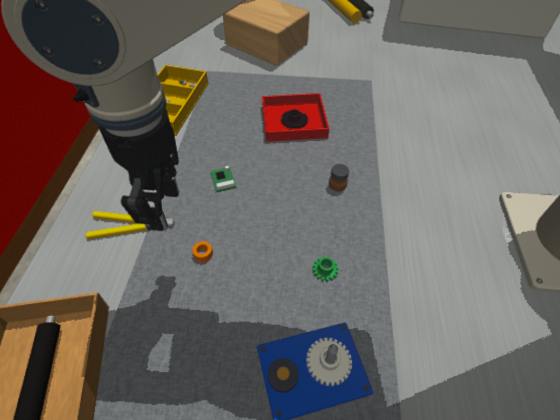

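The side view shows the white gear on the unit at (330,360). The spacer is at (317,232) and (227,167) in the two wrist views, and a pliers tip is nearby at (254,300) and (168,242). I'll zoom in on the bore.

```bash
python3 - <<'E'
from h import *
import pickle
S=pickle.load(open("s_sp.pkl","rb"))
o=[cv2.resize(c["image"][y:y+50,x:x+50,::-1],None,fx=8,fy=8,interpolation=cv2.INTER_CUBIC) for c,(x,y) in zip(S,((292,206),(202,142)))]
cv2.imwrite("pics/w8z.png",np.hstack(o))
print(plane(S[0],(254,299),.01),plane(S[1],(168,241),.01))
E
```

```text
[[0.76106646 0.03885353 0.01      ]] [[0.76087004 0.03939202 0.01      ]]
```

View pics/w8z.png

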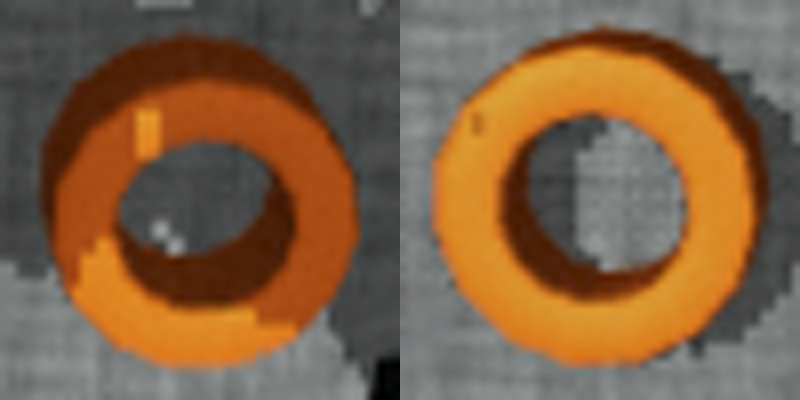

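```bash
python3 - <<'E'
from h import *
import pickle
S=pickle.load(open("s_sp.pkl","rb"))
f=lambda v,x,y:((v[0]+.5)/8-.5+x,(v[1]+.5)/8-.5+y)
a,b=f((206.5,224),292,206),f((195.2,206.5),202,142)
x,e=tri([(S[0],a),(S[1],b)]);print("top",x.round(4),np.round(e,4))
A,B=plane(S[0],a,.02)[0],plane(S[1],b,.02)[0];print(A.round(4),B.round(4))
assert abs(x[2]-.02)<.005 and np.linalg.norm(A-B)<.003
x,y=(A+B)[:2]/2
q=down(np.pi/2)
manip.move_to([x,y,.10],q)
manip.servo_line([x,y,.034],rate=.08)
f0=np.array(manip.get_contact_force())
manip.command_gripper(0,40)
print(manip.get_width(),(np.array(manip.get_contact_force())-f0).round(1),manip.get_position())
manip.servo_line([x,y,.2],rate=.15)
manip.move_to([.455,.2742,.18],q)
print(manip.get_width(),manip.get_position(),manip.get_time())
c=shot("wrist","pics/w9.png");shot("side","pics/s9.png")
c["cam_to_world"]=c["mount"];print(project(c,[[.014,0,0],[.014,.01,0],[.014,0,.01]]))
cv2.imwrite("pics/w9z.png",cv2.resize(c["image"][215:305,215:335,::-1],None,fx=6,fy=6,interpolation=cv2.INTER_CUBIC))
E
```

```text
top [0.6891 0.0982 0.0189] [0. 0.]
[0.6886 0.0981 0.02  ] [0.6889 0.0984 0.02  ]
0.034015671017387325 [-2.  -0.   5.6] [0.68934584 0.09832022 0.03515956]
0.033855361518646876 [0.45632549 0.27420943 0.18028828] 29.925
[[273.0312378  273.89661999]
 [296.73766826 273.85963058]
 [273.05652566 295.04831992]]
```

View pics/w9.png

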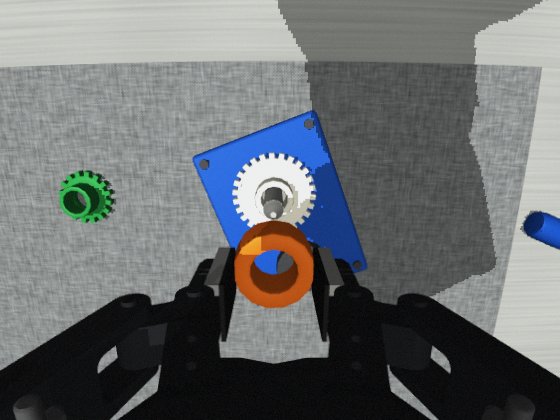

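View pics/w9z.png

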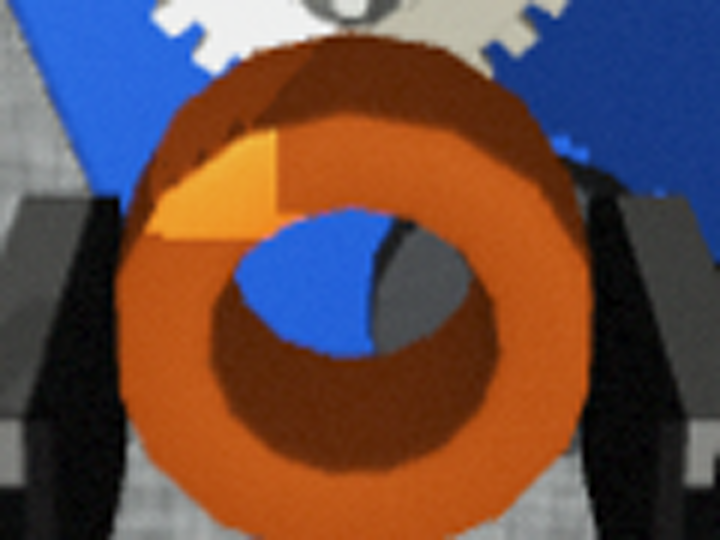

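The spacer is held with its bore at (274,272), the same offset as the white gear. I'll insert it and expect contact near TCP z = 79 mm.

```bash
python3 - <<'E'
from h import *
import pickle
q=down(np.pi/2)
ok=insert(.455,.2742,[.13,.12,.11,.10,.09,.083,.080,.0785,.0775],6);print(manip.get_width(),manip.get_time())
z=manip.get_position()[2]
if .076<z<.082:
    manip.command_gripper(.058)
    manip.servo_line([.455,.2742,.2],rate=.2)
    S=[]
    for i,d in enumerate(((-.04,-.04),(.02,.04))):
        manip.move_to([.463+d[0],.106+d[1],.2],q); S.append(shot("wrist",f"pics/w10_{i}.png"))
    pickle.dump(S,open("s_pi.pkl","wb"))
    o=[]
    for c in S:
        u,v=project(c,[.463,.106,.024])[0].astype(int);x0,y0=u-40,v-40;print(x0,y0)
        o.append(cv2.resize(c["image"][y0:y0+80,x0:x0+80,::-1],None,fx=5,fy=5,interpolation=cv2.INTER_CUBIC))
    cv2.imwrite("pics/w10z.png",np.hstack(o))
shot("side","pics/s10.png");print(manip.get_time())
E
```

```text
0.13 [-0.9  0.5  2.2] [0.4553 0.2744 0.1304]
0.12 [-0.2 -0.5  1.3] [0.4548 0.2741 0.1197]
0.11 [-1.  -0.4  1.4] [0.4548 0.2741 0.1097]
0.1 [-1.5  0.2  2.1] [0.4548 0.2741 0.0997]
0.09 [ 0.4 -0.6  1.8] [0.4549 0.2741 0.0897]
0.083 [-0.9  0.5  1.3] [0.4548 0.2741 0.0828]
0.08 [-1.1  0.5  1.2] [0.455  0.2742 0.08  ]
0.0785 [-2.4 -0.9  8.6] [0.4553 0.2744 0.0791]
0.03369475810175045 33.4417
277 193
184 127
36.0417
```

View pics/w10z.png

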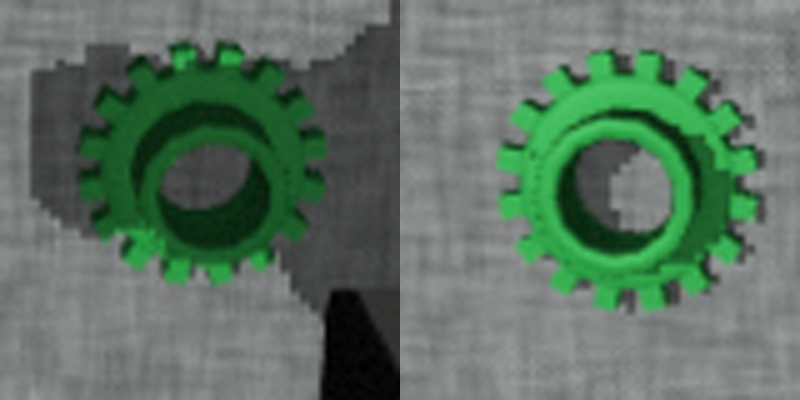

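View pics/s10.png

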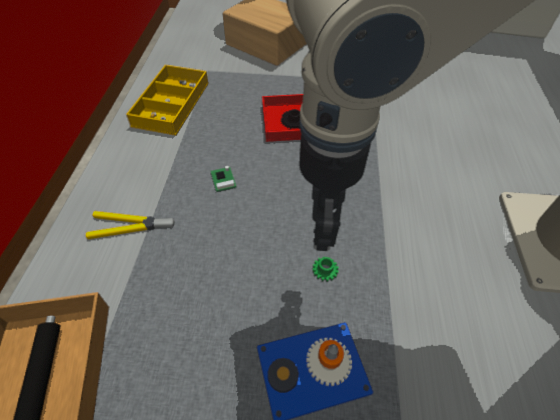

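View pics/w10_1.png

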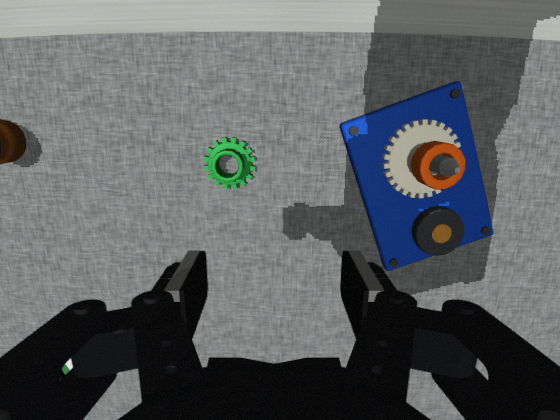

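The spacer made contact at TCP z = 79.1 mm, as expected. The wrist view shows it on the white gear at (437,165). The pinion bore is at zoomed (216,196) and (214.5,196.5). I'll pick up the pinion.

```bash
python3 - <<'E'
from h import *
import pickle
S=pickle.load(open("s_pi.pkl","rb"))
f=lambda v,x,y:((v[0]+.5)/5-.5+x,(v[1]+.5)/5-.5+y)
a,b=f((216,196),277,193),f((214.5,196.5),184,127)
x,e=tri([(S[0],a),(S[1],b)]);print("top",x.round(4),np.round(e,4))
A,B=plane(S[0],a,.024)[0],plane(S[1],b,.024)[0];print(A.round(4),B.round(4))
assert abs(x[2]-.024)<.005 and np.linalg.norm(A-B)<.003
x,y=(A+B)[:2]/2
q=down(np.pi/2)
manip.move_to([x,y,.10],q)
manip.servo_line([x,y,.0375],rate=.08)
f0=np.array(manip.get_contact_force())
manip.command_gripper(0,40)
print(manip.get_width(),(np.array(manip.get_contact_force())-f0).round(1),manip.get_position())
manip.servo_line([x,y,.2],rate=.15)
manip.move_to([.455,.2742,.2],q)
print(manip.get_width(),manip.get_position(),manip.get_time())
c=shot("wrist","pics/w11.png");shot("side","pics/s11.png")
cv2.imwrite("pics/w11z.png",cv2.resize(c["image"][215:305,215:335,::-1],None,fx=6,fy=6,interpolation=cv2.INTER_CUBIC))
E
```

```text
top [0.4617 0.1081 0.0241] [0.0002 0.0002]
[0.4616 0.1082 0.024 ] [0.4618 0.108  0.024 ]
0.025252513542874815 [-1.4 -0.2  6.7] [0.46204041 0.10820066 0.03820978]
0.02534305319985366 [0.45436573 0.2740698  0.19912615] 39.8333
```

View pics/w11.png

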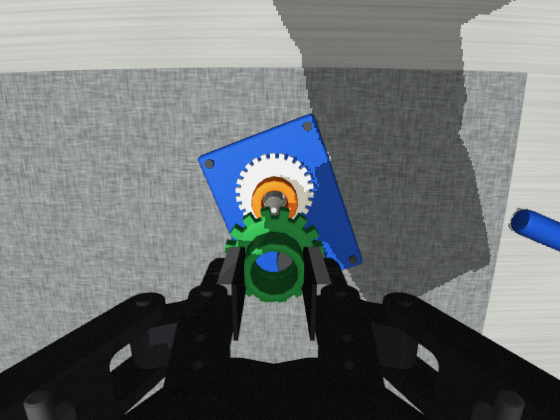

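View pics/w11z.png

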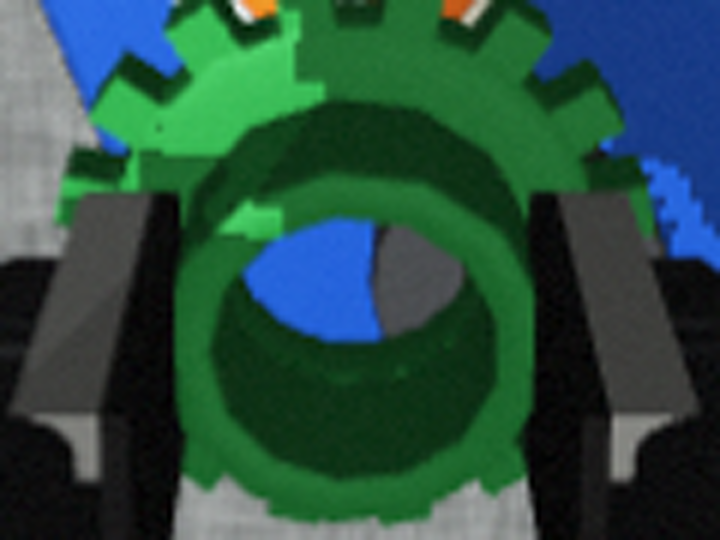

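The pinion is held hub up with its bore at (274,273), centred within about 0.5 mm. Contact should come near TCP z = 102 mm.

```bash
python3 - <<'E'
from h import *
q=down(np.pi/2)
ok=insert(.4546,.2741,[.15,.135,.125,.115,.108,.104,.1025,.1015,.1005],6)
z=manip.get_position()[2];print(z,manip.get_width(),manip.get_time())
if .099<z<.105:
    manip.command_gripper(.058)
    manip.servo_line([.4546,.2741,.22],rate=.2)
    manip.move_to([.43,.20,.25],q); shot("wrist","pics/w12.png")
    manip.move_to([.43,.0,.35],q)
    shot("side","pics/s12.png");shot("top","pics/t12.png")
print(manip.get_time(),manip.get_width())
E
```

```text
0.15 [-0.4  0.6 -0.7] [0.4549 0.2743 0.1504]
0.135 [-0.   0.9 -0.5] [0.4545 0.274  0.1347]
0.125 [ 0.  -0.1 -1. ] [0.4545 0.274  0.1247]
0.115 [-0.1 -0.2 -1. ] [0.4545 0.274  0.1147]
0.108 [-0.2  1.1 -1.3] [0.4545 0.274  0.1078]
0.104 [-0.1  0.3 -0.5] [0.4545 0.2741 0.1039]
0.1025 [ 0.5  0.2 -0.6] [0.4546 0.2741 0.1025]
0.1015 [-1.3 -1.4  6.5] [0.4549 0.2742 0.1022]
0.10220302723332615 0.025302558949072507 43.3667
45.9917 0.05810237836807392
```

View pics/w12.png

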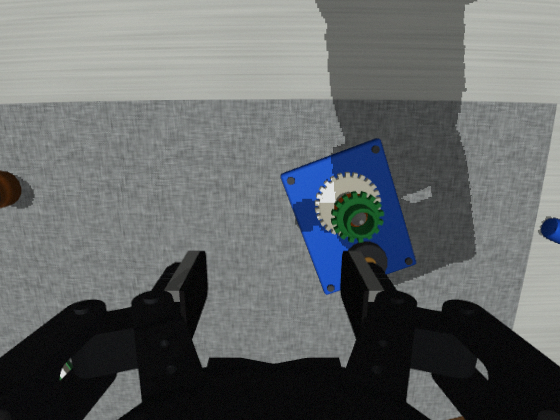

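View pics/s12.png

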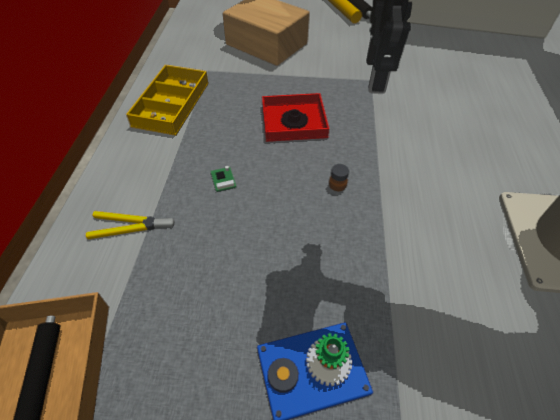

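View pics/t12.png

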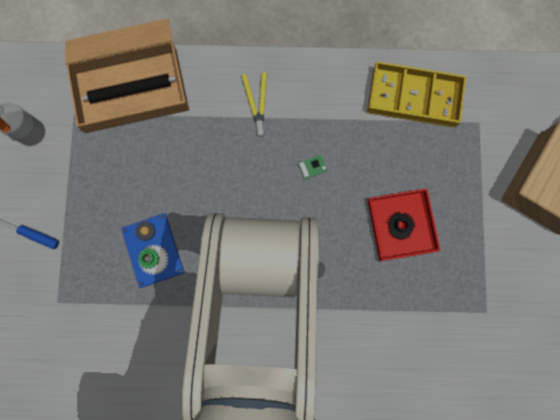

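The pinion made contact at 102.2 mm, as predicted. The board (223,178) and jar (339,178) in the side view have not moved. As a last check I'll measure the finished hub-top height from side and top.

```bash
python3 - <<'E'
import cv2,numpy as np
a=cv2.imread("pics/s12.png")[325:385,300:360];b=cv2.imread("pics/t12.png")[235:285,125:175]
cv2.imwrite("pics/z12.png",np.hstack([cv2.resize(a,(400,400),interpolation=2),cv2.resize(b,(400,400),interpolation=2)]))
E
```

```text
(no output)
```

View pics/z12.png

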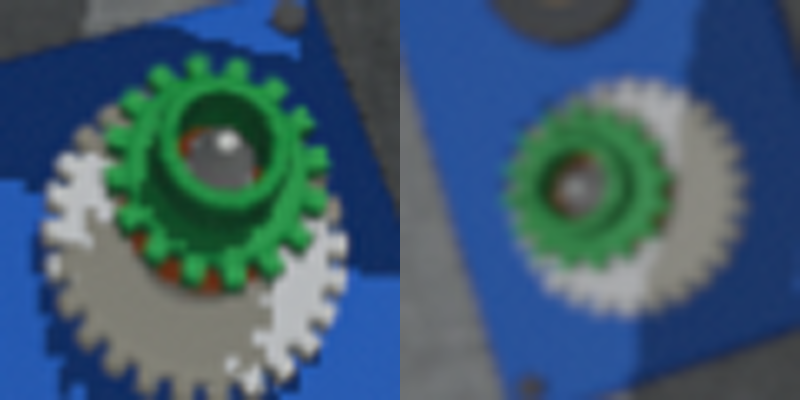

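```bash
python3 - <<'E'
from h import *
cs=shot("side");ct=shot("top")
print(tri([(cs,(332.9,345.9)),(ct,(146.8,257.6))]))
print(project(cs,[.4545,.274,.088]),project(ct,[.4545,.274,.088]))
print(manip.get_time(),manip.get_width(),manip.get_contact_force())
manip.sign_off()
E
```

```text
(array([0.45595181, 0.27302709, 0.08472225]), [0.0007926054435555459, 0.0007926054435557011])
[[333.65366493 345.6873994 ]] [[145.80376362 258.51693876]]
46.0917 0.058050665919956404 [ 0.23056566  0.44538675 -0.21884731]
the job is handed in; nothing more can be done
```

The printer drive is rebuilt and handed in at about 46 s of the 115 s allowed. I lifted the worn gear off by its hub and put it in the red tray. The white gear, spacer and pinion then went onto the shaft in that order, hubs up. I released each part before moving on, and the gripper ended open and clear.

**Seating:** first contact came at TCP z = 58.3, 79.1 and 102.2 mm, matching the expected heights to within about 0.2 mm. The contact forces, read relative to each part's start of insertion, were under 9 N.

**Final views:** the last pictures show the stack level, the worn gear flat in the tray, and the board and jar where they started.

**Checks that disagreed:**
- The finished hub top triangulated to 84.7 mm from the coarse side and top views, against 88 mm expected. The hub centre's pixels were within about 1.4 px of where a fully seated pinion should appear, so I put the gap down to camera resolution.
- The tray rim measured about 37 mm from the same cameras, against 30 mm.

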